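# Seat the filling board in its well

## Task

Slide the white filling board along the steel deck until it drops into the rectangular well, then press it down until it is fully home: square in the well, flat, and flush with the deck at both ends. Leave the two jars and the bowl standing where they are, and take the hand away at the end.

Things in the scene. Friction and masses are not known exactly. Their poses are not given: they have to be found in the camera images.
- station: Fixed stainless filling station: flat deck 30 mm above the table. Origin on the table under its centre; x away from the robot, y along the deck, z up. Deck spans x -86.5 to 86.5, y -240 to 240 mm. An upstand (fence) 8 mm thick, 20 mm high above the deck, runs along the far edge, its near face at x = 78.5 mm. The well is in the middle of its length.
- well (a point): Centre of the well's mouth, at deck height, at x = 27 mm on the station; same axes. Well 103 (x) by 133 mm (y); far wall in line with the upstand's face. Floor: two grey lift-out plates side by side in y, each 65 mm long, 5 mm below the deck; each goes down by itself, stiffly (8 N, stays where left), 7 mm to a hard stop, where the board is flush.
- board: Loose white plastic board 100 (x) by 130 (y) by 12 mm thick, about 0.3 kg, grey lines on top. Origin: centre of its underside; z up. Starts flat on the deck left or right of the well (it varies), turned up to 0.35 rad from the station's axes. Too wide to grasp flat.
- board_end_a (a point): Point on the board's top face, 60 mm from its centre towards its +y end, in the middle of its width.
- board_end_b (a point): Point on the board's top face, 60 mm from its centre towards its -y end, in the middle of its width.
- jar: Bystander: small closed glass jar with a metal lid and orange seal, 71 mm diameter, 58 mm high, standing on the deck on the other side of the well. Origin: centre of its underside.
- tall_jar: Bystander: closed glass jar with a metal lid, 83 mm diameter, 85 mm high, standing on the table to the right of the station (-y). Origin: centre of its underside.
- bowl: Bystander: steel bowl, 130 mm diameter, 50 mm high, on the table to the left of the station (+y). Origin: centre of its underside.
Not all that is in view belongs to the job. There is more than one size of the board; the one meant has the size given above.

How it is judged:
By the outcome, as a careful person would: the job done as asked, in the order asked, and still so for the second after the job is handed in, with the robot touching nothing.
It also fails if it takes over 64 s, if anything falls off the work surface, if the arm or the gripper's body presses on something with over 40 N, if the wrist force passes 120 N, or if a joint passes its speed limit or range.

## Robot

A 6-joint arm with a two-finger parallel gripper is mounted at the origin on the work surface. World frame = base frame: x ahead of the robot, y to its left, z up, the work surface at z = 0. Lengths are in m, angles in degrees, forces in N, time in s.
With the tool pointing down it reaches from about 0.4 to 0.825 m from the base axis. Payload 7 kg.
Tool frame: the origin (TCP) lies midway between the tips of the shut fingers; the grasp point (between the pads) lies 19 mm behind it; z points along the fingers, x is the direction in which the jaws open and shut, and the axes are right-handed (so a half turn about z gives the same grasp; the last joint's range is limited). The gripper opens to 88 mm and grips with 3 to 60 N. Pads are 19 mm wide; open, the fingers measure 130 mm over their backs; the gripper's body (78 mm by 193 mm) begins 47 mm behind the grasp point.
Start: joints at [79.819, 20.546, 0.682, 0, -70.136, -16.507], TCP at [0.303, 0.603, 0.227] pointing down, gripper open.
Joint ranges: [-176.03, 176.03], [-82.01, 121.73], [-58.28, 71.71], [-173.87, 95.51], [-174.79, -0.11], [-173.66, 173.66]. Speed limits (degrees/s): [136.94, 136.94, 172.46, 180, 180, 180].

## Interface

Orientations are given as [roll, pitch, yaw] about the fixed x, y, z axes, in that order (R = Rz(yaw) Ry(pitch) Rx(roll)).
In Python, from plant import * gives the robot as it stands. The module is installed in compiled form; this text tells all that it offers.
- The arm moves only by the shell command python3 -m pendant 'ROWS' [OPENING]. ROWS is JSON, a list that holds one entry, the list of rows, each a list of 6 numbers: the shift along the world's x, y, z in mm, then the turn, a rotation vector about the world's x, y, z in degrees. A call has 1 to 10 rows; each row is the pose to reach, as a shift and turn from the pose commanded when the call began; what a row does not reach only later rows make up. A row lasts 1/8 s, in which the tool goes at most 62.5 mm and 10.7 degrees, less where a joint would pass 70% of its speed; a pose out of reach is approached as far as the arm can. A call with a gripper value outside its range is refused whole. OPENING is the closure, from -1 (fully open) to 1 (shut), set as the call begins (- or left out, the last holds). The fingers move at their own pace and stop on an object; the grip force is fixed at half the most. Time passes only in rows, so rows that repeat a pose let the fingers close. It gives the time, the measured TCP pose, the force and the opening at its end, in the units of the state.
- get_obs(): the state, without advancing time (a new reading comes with each control period).
- snapshot(name): name is "scene" or "side" or "wrist"; returns a dict with "pixels" (384x512x3 uint8, red, green, blue), "depth" (384x512 float32, m along the optical axis (not along the pixel's ray), 0 where there is no reading), "fx", "fy", "cx", "cy" (pixels), "pose" (4x4, takes a point from camera to world coordinates); the wrist camera has in their place "tool_from_camera" (4x4, takes a point from camera to tool coordinates, whose origin is the TCP and whose axes are the tool frame's). Camera axes: x right, y down, z forward; pixel columns grow to the right and rows downward; lengths in m; the calibration is good to about 2 mm. The wrist camera is an equidistant fisheye: a pixel r from the principal point sees the ray r / f radians off the axis. A picture is of the moment at which its call begins: read the wrist's pose just before it.
- close_job(): hands the job in, once; it reports no verdict.
The state is a dict: "clock": time; "joint_pos": joint angles; "qvel": joint speeds; "tau": joint torques, N m; "tool_pos": TCP position; "orientation": TCP orientation; "force": force on the tool from outside, world axes, zero at the start; "moment": the same for the moment, N m; "opening": finger opening in m.
Only numpy, scipy, OpenCV 4.12 (cv2) and the standard library are available. Lean on these libraries where they do the work, as an engineer would, in place of code of your own. Each camera call takes 0.05 s, during which the arm holds its last target. There are 200 camera calls.

## Working session

There is one attempt and no reset: what is moved stays moved. The work goes in short steps, Python scripts to look and compute and a shell command to move; the robot and the scene stay as the last step left them, time stands still between calls to the robot, and variables do not carry over. Pictures are saved under pics/ and viewed, about 8 in all and at most 12, crops included, and the job is handed in when it is done.

```bash
mkdir -p pics
cat > h.py <<'E'
from plant import *
import numpy as np, cv2
def save(s,n): cv2.imwrite(f'pics/{n}.png',cv2.cvtColor(s['pixels'],cv2.COLOR_RGB2BGR))
def cloud(s):
    d=s['depth'];v,u=np.mgrid[:d.shape[0],:d.shape[1]]
    P=np.stack([(u-s['cx'])/s['fx']*d,(v-s['cy'])/s['fy']*d,d],-1)
    return P@s['pose'][:3,:3].T+s['pose'][:3,3]
def ray(s,uv,z):
    uv=np.atleast_2d(uv).astype(float)
    D=np.c_[(uv[:,0]-s['cx'])/s['fx'],(uv[:,1]-s['cy'])/s['fy'],np.ones(len(uv))]@s['pose'][:3,:3].T
    o=s['pose'][:3,3];return o+D*((z-o[2])/D[:,2])[:,None]
E
python3 - <<'E'
from h import *
import pickle
o=get_obs();print(o)
S={n:snapshot(n) for n in('scene','side')}
pickle.dump(S,open('s0.pkl','wb'))
for n in S: print(n,S[n]['pose'].round(3).tolist(),S[n]['fx'])
a=np.hstack([S['scene']['pixels'],S['side']['pixels']])
save({'pixels':cv2.resize(S['scene']['pixels'],(800,600))},'scene0')
save({'pixels':cv2.resize(S['side']['pixels'],(800,600))},'side0')
E
```

```text
{'clock': 0.0, 'joint_pos': array([ 7.98190023e+01,  2.05918628e+01,  6.33991554e-01, -1.76873193e-02,
       -7.01357321e+01, -1.65073209e+01]), 'qvel': array([-0.00308034, -0.06279534, -0.02662959,  0.03610054, -0.00770703,
       -0.07252587]), 'tau': array([ 1.01264664e-03, -5.82710230e+01,  2.93047392e+01,  6.99697226e+00,
        6.80483630e-03, -1.60551522e-04]), 'tool_pos': array([0.30298297, 0.6026424 , 0.22562717]), 'orientation': array([-1.79989343e+02, -9.44699939e-02, -1.16694351e+02]), 'force': array([-0.44335081,  0.37976297, -0.29422225]), 'moment': array([-0.0093481 ,  0.00634161,  0.01551595]), 'opening': 0.08740572946421665}
scene [[-0.712, 0.421, -0.562, 1.251], [0.702, 0.432, -0.566, 0.765], [0.005, -0.797, -0.603, 0.87], [0.0, 0.0, 0.0, 1.0]] 442.00357362832085
side [[0.943, -0.174, 0.284, 0.121], [-0.332, -0.539, 0.774, -1.008], [0.018, -0.824, -0.566, 0.8], [0.0, 0.0, 0.0, 1.0]] 478.91218287524373
```

View pics/scene0.png

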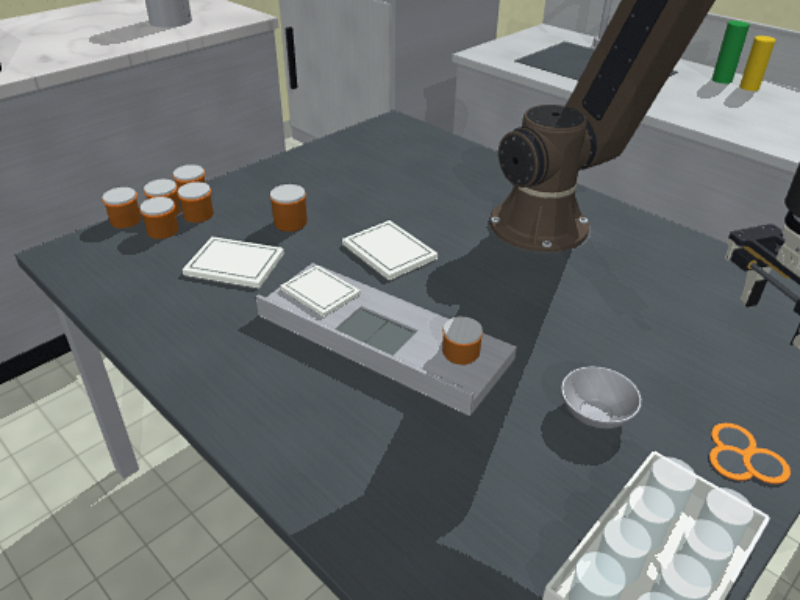

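View pics/side0.png

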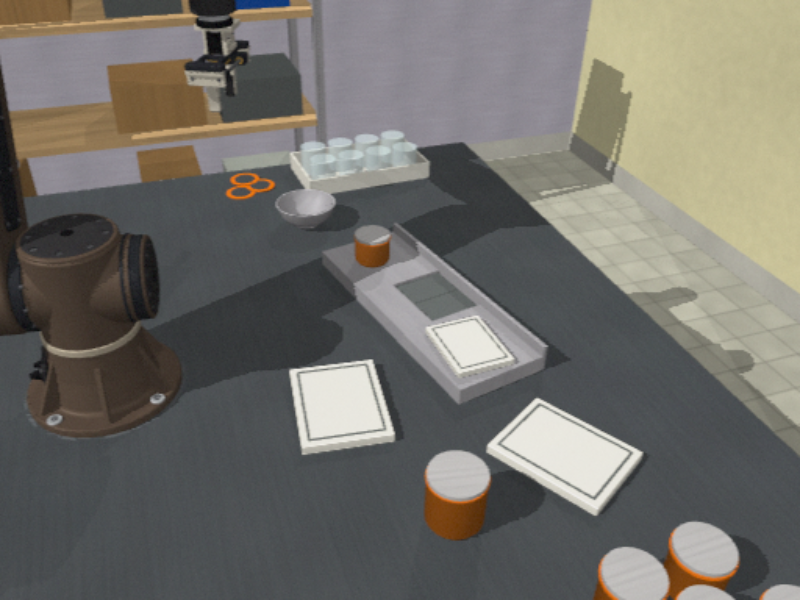

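The scene view (800x600) shows three white boards: (233,261) and (390,249) on the table, and (320,290) on the deck. In the side view they are at (565,452), (340,405) and (468,345). The one on the deck fits by its place and smaller size. I'll measure all three, then confirm in a crop. The jar stands on the deck at (462,340), the bowl is at (600,397) and the tall jar at (288,207).

```bash
cat >> h.py <<'E'
def boards(s,z,seeds,thr=195):
    """white blobs; returns quad corners on plane z for the blob under each seed (512x384 px)"""
    p=s['pixels'].astype(int); hsv=cv2.cvtColor(s['pixels'],cv2.COLOR_RGB2HSV)
    m=((hsv[...,2]>thr)&(hsv[...,1]<30)).astype(np.uint8)
    m=cv2.morphologyEx(m,cv2.MORPH_CLOSE,np.ones((5,5)))
    n,l=cv2.connectedComponents(m); out=[]
    for u,v in seeds:
        k=(l==l[v,u]).astype(np.uint8); c=max(cv2.findContours(k,0,1)[0],key=cv2.contourArea)
        out.append(c[:,0])
    return out
def rect(P):
    r=cv2.minAreaRect((P[:,:2]*1000).astype(np.float32)); return r
E
python3 - <<'E'
from h import *
import pickle
S=pickle.load(open('s0.pkl','rb'))
seeds={'scene':[(320,290),(233,261),(390,249)],'side':[(468,345),(565,452),(340,405)]}
for n,s in S.items():
    C=cloud(s); sd=[(int(u*.64),int(v*.64)) for u,v in seeds[n]]
    for (u,v),c in zip(sd,boards(s,0,sd)):
        m=np.zeros(s['depth'].shape,np.uint8);cv2.drawContours(m,[c.reshape(-1,1,2)],-1,1,-1)
        P=C[m>0]; z=np.median(P[:,2]); T=P[abs(P[:,2]-z)<.003]
        print(n,'board z',z.round(4),'cloud rect',rect(T),'ray rect',rect(ray(s,c,z)))
    # deck
    c0=np.median(C[m>0],0)
    b=sd[0]; b0=C[b[1],b[0]]
    near=np.linalg.norm(C[...,:2]-b0[:2],axis=-1)<.6
    k=(near&(abs(C[...,2]-.03)<.004)&(C[...,0]>.3)).astype(np.uint8)
    nn,l,st,_=cv2.connectedComponentsWithStats(cv2.morphologyEx(k,cv2.MORPH_OPEN,np.ones((3,3))))
    i=1+np.argmax(st[1:,4]);P=C[l==i];print(n,'deck z',np.median(P[:,2]),len(P),rect(P))
    k=(near&(abs(C[...,2]-.05)<.003)&(C[...,0]>.3)).astype(np.uint8)
    nn,l,st,_=cv2.connectedComponentsWithStats(k)
    for i in range(1,nn):
        if st[i,4]>60:P=C[l==i];print('  z50',st[i,4],rect(P),np.median(P[:,2]))
s=S['scene'];q=s['pixels'][150:250,150:345];q=cv2.resize(q,(780,400),interpolation=cv2.INTER_CUBIC)
q2=cv2.resize(S['side']['pixels'][130:260,200:370],(780,596),interpolation=cv2.INTER_CUBIC)
save({'pixels':q2},'crop1')
E
```

```text
scene board z 0.041 cloud rect ((574.5416259765625, -126.23328399658203), (102.44142150878906, 133.69772338867188), 3.2907423973083496) ray rect ((576.45751953125, -122.09087371826172), (106.14765930175781, 138.32852172851562), 2.4655838012695312)
scene board z 0.0152 cloud rect ((620.3990478515625, -366.87347412109375), (143.060546875, 178.23297119140625), 30.199975967407227) ray rect ((625.8150024414062, -363.39495849609375), (151.49058532714844, 177.38706970214844), 30.227005004882812)
scene board z 0.015 cloud rect ((340.5686950683594, -166.75274658203125), (181.8008575439453, 138.0255126953125), 83.45917510986328) ray rect ((343.0127258300781, -159.0125274658203), (190.7130126953125, 138.67950439453125), 83.7406234741211)
scene deck z 0.029064997654724922 2197 ((527.6482543945312, 100.42212677001953), (148.7364959716797, 340.22265625), 11.00449275970459)
  z50 75 ((669.8147583007812, -109.313232421875), (11.83272933959961, 122.3359146118164), 11.725960731506348) 0.04894437341670377
  z50 271 ((623.0849609375, 118.53067016601562), (12.455513954162598, 341.8523864746094), 11.73487
[... 716 characters left out ...]
, (180.38893127441406, 135.4547882080078), 83.12060546875) ray rect ((337.6375427246094, -176.22991943359375), (188.94384765625, 135.10812377929688), 82.85913848876953)
side deck z 0.030753676509121308 2514 ((550.378662109375, 31.63958740234375), (169.96041870117188, 485.75982666015625), 11.53612232208252)
  z50 331 ((634.6503295898438, 45.89239501953125), (13.684516906738281, 477.189697265625), 11.73320484161377) 0.050272448538286274
  z50 79 ((412.38275146484375, -445.07080078125), (29.531713485717773, 75.99407196044922), 63.350650787353516) 0.05002389194491075
  z50 81 ((639.5816650390625, -621.8175048828125), (23.683570861816406, 67.29487609863281), 38.10795593261719) 0.04989599683396595
```

View pics/crop1.png

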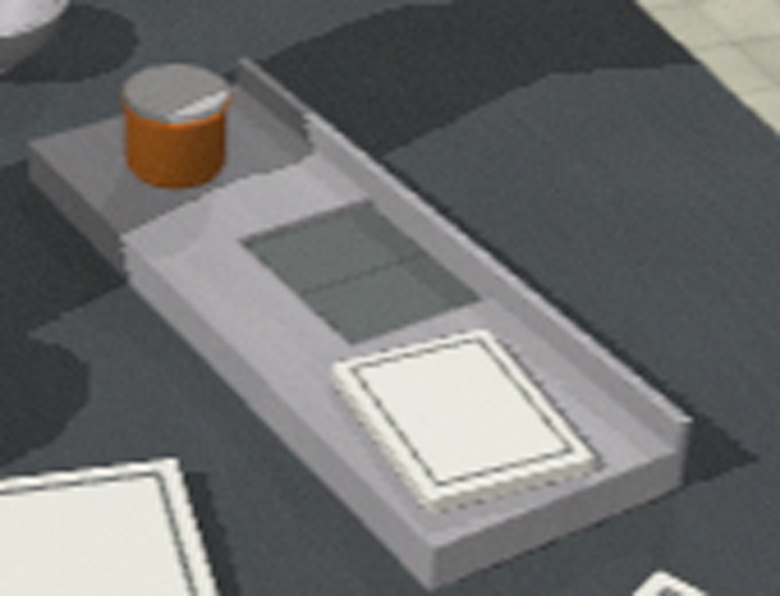

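The crop confirms it. The deck board measures about 101 x 133 mm with its top at z≈42 mm; the others are about 140 x 178 mm. Board centre is ≈(573,-127) with its width axis at 2.8°. The station is turned 11.7° with its centre at ≈(554,30). Next I'll get the jar and bowl positions for clearance and move to a hover behind the board.

```bash
python3 - <<'E'
from h import *
import pickle
S=pickle.load(open('s0.pkl','rb'));C0=np.array([554,30.5]);a=np.radians(11.7);R=np.array([[np.cos(a),-np.sin(a)],[np.sin(a),np.cos(a)]])
for n,s,sd in(('scene',S['scene'],{'jar':(462,326),'tall':(288,191),'bowl':(600,397)}),('side',S['side'],{'jar':(372,234),'tall':(457,475),'bowl':(306,205)})):
    C=cloud(s)
    for k,(u,v) in sd.items():
        p=C[int(v*.64),int(u*.64)]
        P=C[(abs(C[...,2]-p[2])<.006)&(np.linalg.norm(C[...,:2]-p[:2],axis=-1)<.07)]*1000
        c=(P.min(0)+P.max(0))/2;print(n,k,p.round(3),c.round(1),np.ptp(P,0).round(),'station',((c[:2]-C0)@R).round(1))
E
python3 -m pendant '[[[50,-190,0,0,0,-40],[90,-370,0,0,0,-80],[130,-560,0,0,0,-110],[185,-747,0,0,0,-141.6],[185,-747,0,0,0,-141.6],[185,-747,0,0,0,-141.6],[185,-747,0,0,0,-141.6],[185,-747,0,0,0,-141.6],[185,-747,0,0,0,-141.6],[185,-747,0,0,0,-141.6]]]' 0
```

```text
scene jar [0.503 0.183 0.086] [510.4 191.5  85.8] [70. 70. 12.] station [-10.  166.5]
scene tall [ 0.418 -0.426  0.082] [ 426.4 -419.3   81.8] [82. 84. 12.] station [-216.2 -414.5]
scene bowl [0.405 0.421 0.01 ] [425.7 429.6   9.8] [71. 85. 12.] station [-44.7 416.9]
side jar [0.509 0.19  0.089] [506.5 188.   87.8] [69. 71. 10.] station [-14.6 163.8]
side tall [ 0.422 -0.425  0.086] [ 423.1 -422.2   84.9] [81. 82. 10.] station [-220.  -416.7]
side bowl [0.444 0.478 0.018] [435.5 457.5  17.6] [87. 48. 12.] station [-29.4 442.2]
clock: 1.35
tool_pos: [0.4532, -0.0056, 0.2268]
orientation: [180.0, 0.0, 135.6]
force: [1.3, 1.0, 0.5]
opening: 0.0442
```

```bash
python3 -m pendant '[[[35,-139,-30,0,0,-33.9],[35,-139,-30,0,0,-33.9],[35,-139,-30,0,0,-33.9],[35,-139,-30,0,0,-33.9],[35,-139,-30,0,0,-33.9]]]' -0.4
python3 - <<'E'
from h import *
o=get_obs();s=snapshot('wrist');print(o['tool_pos'],o['orientation'],o['joint_pos'],s['tool_from_camera'].round(3).tolist(),s['fx'],s['cx'],s['cy'])
save({'pixels':cv2.resize(s['pixels'],(800,600))},'w1')
E
```

```text
clock: 1.98
tool_pos: [0.488, -0.1423, 0.1965]
orientation: [-180.0, -0.0, 102.1]
force: [0.0, -0.1, -0.0]
opening: 0.0609
[ 0.48799293 -0.14229005  0.19649464] [-1.79985666e+02 -1.04419433e-02  1.02107261e+02] [ 5.90527967e+00  6.11782648e+00 -2.25507570e+01 -1.00648062e-02
 -6.13467953e+01 -8.37931897e+01] [[1.0, -0.001, -0.0, -0.0], [0.001, 0.963, 0.269, -0.072], [0.0, -0.269, 0.963, -0.159], [0.0, 0.0, 0.0, 1.0]] 297.3186396354542 255.43559593822232 188.4658243196107
```

View pics/w1.png

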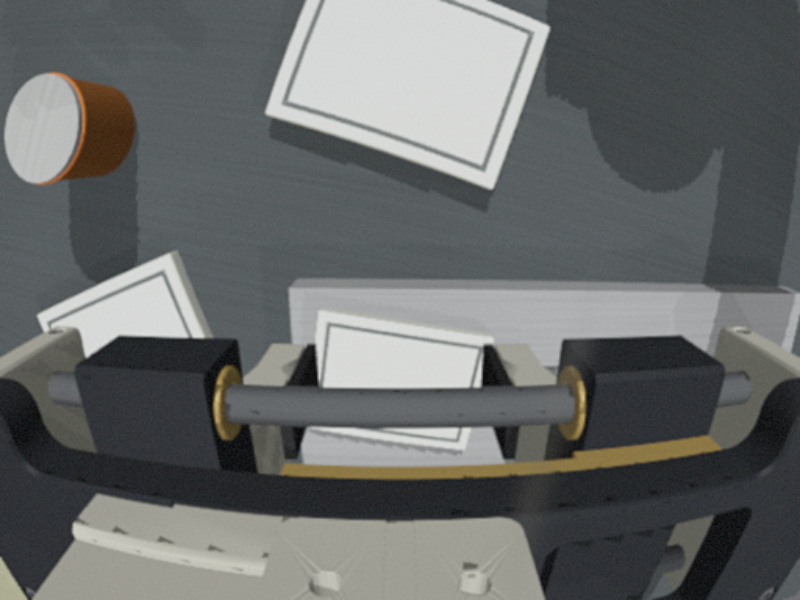

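The wrist view shows the deck's near edge from (292,280) to (795,290), with the board's near edge from (318,312) to (493,335) behind the fingers. I'll cast these to the world as a cross-check.

```bash
cat >> h.py <<'E'
from scipy.spatial.transform import Rotation as Ro
def wray(s,o,uv,z):
    uv=np.atleast_2d(uv).astype(float)
    d=(uv-[s['cx'],s['cy']])/s['fx'];r=np.linalg.norm(d,axis=1,keepdims=True)
    D=np.c_[d/np.maximum(r,1e-9)*np.sin(r),np.cos(r)]
    T=s['tool_from_camera'];Rw=Ro.from_euler('xyz',o['orientation'],degrees=True).as_matrix()
    D=D@T[:3,:3].T@Rw.T;c=Rw@T[:3,3]+o['tool_pos'];return c+D*((z-c[2])/D[:,2])[:,None]
E
python3 - <<'E'
from h import *
o=get_obs();s=snapshot('wrist')
C0=np.array([554,30.5]);a=np.radians(11.7);R=np.array([[np.cos(a),-np.sin(a)],[np.sin(a),np.cos(a)]])
for z,p in((.03,[(292,280),(795,290)]),(.042,[(318,312),(493,335)])):
    P=wray(s,o,np.array(p)*.64,z)*1000;print(P.round(1).tolist(),'st',((P[:,:2]-C0)@R).round(1).tolist())
print('tool st',(o['tool_pos'][:2]*1000-C0)@R)
E
```

```text
[[512.4, -217.4, 30.0], [421.4, 237.1, 30.0]] st [[-91.0, -234.3], [-88.0, 229.2]]
[[528.3, -192.9, 42.0], [519.0, -65.4, 42.0]] st [[-70.5, -213.6], [-53.7, -86.8]]
tool st [ -99.45805228 -155.52665113]
```

```bash
python3 -m pendant '[[[0,0,-60,0,0,0],[0,0,-120,0,0,0],[0,0,-150,0,0,0],[0,0,-160,0,0,0],[0,0,-160,0,0,0],[0,0,-160,0,0,0]]]'
python3 -m pendant '[[[6,1.2,0,0,0,0],[12,2.5,0,0,0,0],[18,3.7,0,0,0,0],[24,5,0,0,0,0],[30,6.2,0,0,0,0],[35,7.3,0,0,0,0],[40,8.3,0,0,0,0],[45,9.3,0,0,0,0],[50,10.4,0,0,0,0],[55,11.4,0,0,0,0]]]'
```

```text
clock: 2.82
tool_pos: [0.4895, -0.1423, 0.0381]
orientation: [179.8, 0.0, 102.0]
force: [0.3, -0.3, 0.8]
opening: 0.061
clock: 4.08
tool_pos: [0.5436, -0.131, 0.0364]
orientation: [-180.0, -0.0, 102.0]
force: [-2.6, -0.8, 0.1]
opening: 0.0613
```

```bash
python3 -m pendant '[[[2,0.4,0,0,0,0],[4,0.8,0,0,0,0],[6,1.2,0,0,0,0],[8,1.7,0,0,0,0],[8,1.7,0,0,0,0]]]'
python3 -m pendant '[[[1,0.2,0,0,0,0],[2,0.4,0,0,0,0],[3,0.6,0,0,0,0],[3,0.6,0,0,0,0]]]'
python3 -m pendant '[[[1,0.2,0,0,0,0],[2,0.4,0,0,0,0],[3,0.6,0,0,0,0],[3,0.6,0,0,0,0]]]'
```

```text
clock: 4.7
tool_pos: [0.5517, -0.1294, 0.0366]
orientation: [180.0, 0.0, 102.0]
force: [-0.5, -0.3, -0.2]
opening: 0.0613
clock: 5.2
tool_pos: [0.554, -0.129, 0.0365]
orientation: [-180.0, -0.0, 102.0]
force: [-2.1, 0.8, 2.2]
opening: 0.0612
clock: 5.7
tool_pos: [0.5542, -0.1289, 0.0363]
orientation: [-179.7, -0.0, 101.9]
force: [-10.4, -1.4, 8.0]
opening: 0.0613
```

The board is against the fence (10 N reaction, tool yaw kept). Next I'll back off, lift, turn 90° and go behind its -y edge.

```bash
python3 -m pendant '[[[-8,-1.7,0,0,0,0],[-15,-3,10,0,0,0],[-15,-3,60,0,0,0],[-15,-3,80,0,0,10],[20,-20,80,0,0,20],[50,-50,80,0,0,30],[73,-77,80,0,0,40],[73,-77,80,0,0,50],[73,-77,80,0,0,60],[73,-77,80,0,0,70]]]'
python3 -m pendant '[[[0,0,0,0,0,10],[0,0,0,0,0,20],[0,0,0,0,0,20],[0,0,0,0,0,20]]]' 0.1
python3 - <<'E'
from h import *
S={n:snapshot(n) for n in('scene','side')};o=get_obs()
C0=np.array([554,30.5]);a=np.radians(11.7);R=np.array([[np.cos(a),-np.sin(a)],[np.sin(a),np.cos(a)]])
print(o['joint_pos'],'tool st',(o['tool_pos'][:2]*1000-C0)@R,o['orientation'],o['opening'])
for n in S: save({'pixels':cv2.resize(S[n]['pixels'][100:292,128:384],(780,585),interpolation=cv2.INTER_CUBIC)},n+'2')
E
```

```text
clock: 6.95
tool_pos: [0.6308, -0.2055, 0.1174]
orientation: [180.0, 0.1, 172.3]
force: [-0.1, -0.4, 1.2]
opening: 0.0613
clock: 7.45
tool_pos: [0.6305, -0.2053, 0.1171]
orientation: [-180.0, 0.1, -168.2]
force: [-0.9, 0.4, -0.3]
opening: 0.0397
[-1.22392347e+00  2.41254974e+01 -8.94377755e+00  1.20007238e-03
 -5.68991117e+01  1.30650613e+01] tool st [  26.95950491 -246.40467684] [-1.79991874e+02  3.05676722e-02 -1.68158205e+02] 0.03967610122061704
```

View pics/side2.png

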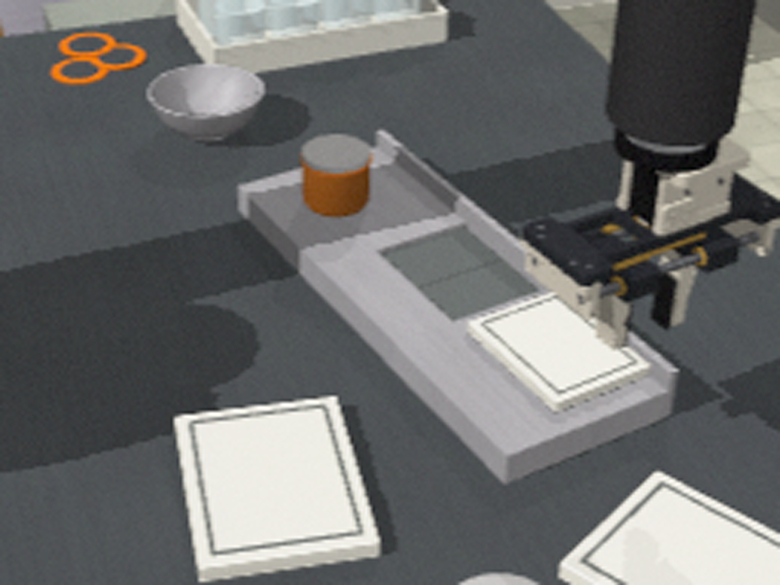

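The side view shows the board square against the fence. Its -y end edge runs from about (557,402) to (648,366), and the jar and bowl are undisturbed. I'll check the end's position before lowering.

Run:
```python
from h import *
s=snapshot('side');C0=np.array([554,30.5]);a=np.radians(11.7);R=np.array([[np.cos(a),-np.sin(a)],[np.sin(a),np.cos(a)]])
c=boards(s,0,[(int(128+545*.328),int(100+350*.328))])[0]
P=ray(s,c,.042)[:,:2]*1000;Q=(P-C0)@R
print(Q.min(0),Q.max(0),rect(np.c_[P/1000]))
```

```text
[ -28.29194834 -221.77969848] [ 79.39515912 -84.08106249] ((609.9457397460938, -113.92548370361328), (107.17284393310547, 137.3697509765625), 12.060770988464355)
```

```bash
python3 -m pendant '[[[0,0,-40,0,0,0],[0,0,-75,0,0,0],[0,0,-84,0,0,0],[0,0,-84,0,0,0],[0,0,-84,0,0,0]]]'
python3 -m pendant '[[[-1.6,7.8,0,0,0,0],[-3.2,15.7,0,0,0,0],[-4.9,23.5,0,0,0,0],[-6.5,31.3,0,0,0,0],[-8.1,39.2,0,0,0,0],[-9.7,47,0,0,0,0],[-11.4,54.8,0,0,0,0],[-13,62.7,0,0,0,0],[-14.6,70.5,0,0,0,0],[-16.2,78.3,0,0,0,0]]]'
```

```text
clock: 8.22
tool_pos: [0.6314, -0.2055, 0.0342]
orientation: [-179.9, 0.1, -168.0]
force: [-0.0, 0.5, 0.0]
opening: 0.0397
clock: 9.48
tool_pos: [0.6139, -0.1265, 0.0325]
orientation: [180.0, -0.0, -168.0]
force: [0.6, -4.8, 2.7]
opening: 0.0394
```

```bash
python3 -m pendant '[[[-1.4,6.9,0,0,0,0],[-2.8,13.7,0,0,0,0],[-4.3,20.6,0,0,0,0],[-5.7,27.4,0,0,0,0],[-7.1,34.3,0,0,0,0],[-8.5,41.1,0,0,0,0],[-9.9,48,0,0,0,0],[-11.4,54.8,0,0,0,0],[-12.8,61.7,0,0,0,0],[-14.2,68.5,0,0,0,0]]]'
python3 -m pendant '[[[-0.6,3,0,0,0,0],[-1.2,6,0,0,0,0],[-1.9,9,0,0,0,0],[-2.5,12,0,0,0,0],[-2.5,12,0,0,0,0]]]'
python3 - <<'E'
from h import *
S={n:snapshot(n) for n in('scene','side')};o=get_obs()
C0=np.array([554,30.5]);a=np.radians(11.7);R=np.array([[np.cos(a),-np.sin(a)],[np.sin(a),np.cos(a)]])
print('tool st',(o['tool_pos'][:2]*1000-C0)@R)
for n in S: save({'pixels':cv2.resize(S[n]['pixels'][100:292,128:384],(780,585),interpolation=cv2.INTER_CUBIC)},n+'3')
E
```

```text
clock: 10.72
tool_pos: [0.5992, -0.0579, 0.0321]
orientation: [180.0, -0.1, -168.0]
force: [0.1, -2.8, -1.4]
opening: 0.0397
clock: 11.35
tool_pos: [0.5974, -0.0463, 0.0326]
orientation: [180.0, 0.0, -168.0]
force: [-0.4, -0.4, 0.8]
opening: 0.0398
tool st [ 26.96666459 -84.10428977]
```

View pics/side3.png

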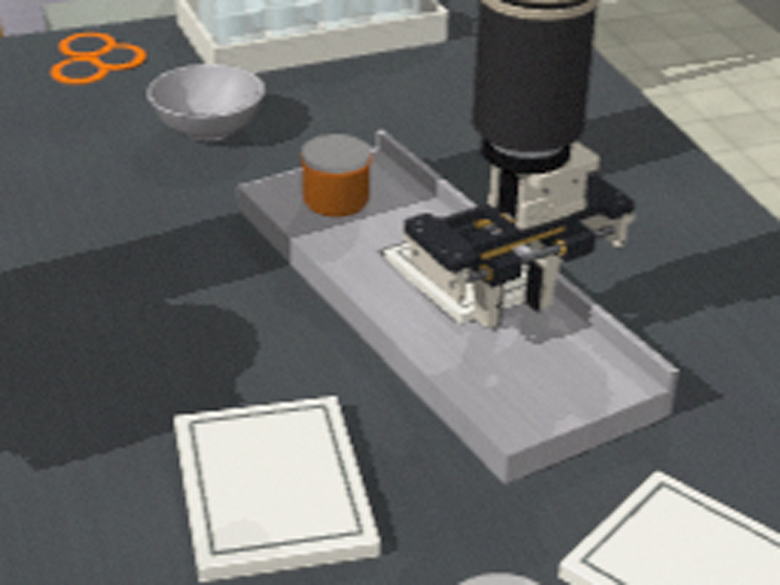

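The board covers the well, with its trailing end at about (470,318) at the well's rim. I'll push on slowly until it stops.

```bash
python3 -m pendant '[[[-0.4,2,0,0,0,0],[-0.8,4,0,0,0,0],[-1.2,6,0,0,0,0],[-1.2,6,0,0,0,0]]]'
python3 -m pendant '[[[-0.2,1,0,0,0,0],[-0.4,2,0,0,0,0],[-0.6,3,0,0,0,0],[-0.6,3,0,0,0,0]]]'
python3 - <<'E'
from h import *
o=get_obs();C0=np.array([554,30.5]);a=np.radians(11.7);R=np.array([[np.cos(a),-np.sin(a)],[np.sin(a),np.cos(a)]])
print('tool st',(o['tool_pos'][:2]*1000-C0)@R)
E
```

```text
clock: 11.95
tool_pos: [0.596, -0.0403, 0.0325]
orientation: [180.0, -0.0, -168.0]
force: [0.5, -0.2, 0.1]
opening: 0.0393
clock: 12.45
tool_pos: [0.5955, -0.0374, 0.0326]
orientation: [180.0, 0.0, -168.0]
force: [-0.3, -0.6, 0.7]
opening: 0.0394
tool st [ 26.86805356 -74.95398716]
```

```bash
python3 -m pendant '[[[1.6,-8,0,0,0,0],[1.6,-8,40,0,0,0],[14,-70,90,0,0,0],[22,-110,110,0,0,0],[22,-110,110,0,0,0],[22,-110,110,0,0,0]]]' 1
cat > look.py <<'E'
from h import *
import sys
S={n:snapshot(n) for n in('scene','side')};o=get_obs()
C0=np.array([554,30.5]);a=np.radians(11.7);R=np.array([[np.cos(a),-np.sin(a)],[np.sin(a),np.cos(a)]])
print('tool st',(o['tool_pos'][:2]*1000-C0)@R)
for n,s in S.items():
    C=cloud(s);Q=(C[...,:2]*1000-C0)@R;z=C[...,2]*1000
    for x in(0,27,54):
        print(n,x,[(y,round(float(np.median(z[(abs(Q[...,0]-x)<6)&(abs(Q[...,1]-y)<5)&(z<60)])),1)) for y in(-100,-80,-55,-30,0,30,55,80,100) if ((abs(Q[...,0]-x)<6)&(abs(Q[...,1]-y)<5)&(z<60)).sum()])
    hsv=cv2.cvtColor(s['pixels'],cv2.COLOR_RGB2HSV)
    m=(hsv[...,2]>195)&(hsv[...,1]<30)&(abs(Q[...,0]-27)<70)&(abs(Q[...,1])<100)&(z<60)
    P=C[m];r=rect(P);print('white',m.sum(),r,'st',(np.array(r[0])-C0)@R)
q=[cv2.resize(s['pixels'][y:y+100,x:x+130],(780,600),interpolation=cv2.INTER_CUBIC) for s,y,x in((S['scene'],160,175),(S['side'],155,225))]
save({'pixels':cv2.resize(q[0],(780,600))},'sc'+sys.argv[1]);save({'pixels':q[1]},'si'+sys.argv[1])
save({'pixels':cv2.resize(np.vstack(q),(390,600),interpolation=cv2.INTER_AREA)},'both'+sys.argv[1])
E
python3 look.py 4
```

```text
clock: 13.2
tool_pos: [0.617, -0.148, 0.1422]
orientation: [180.0, -0.0, -168.1]
force: [-0.5, 0.2, -0.5]
opening: 0.0008
tool st [  25.4716625  -186.52159484]
scene 0 [(-100, 29.1), (-80, 28.5), (-55, 40.7), (-30, 38.7), (0, 37.9), (30, 37.8), (55, 36.0), (80, 28.8), (100, 28.6)]
scene 27 [(-100, 28.3), (-80, 28.9), (-55, 40.2), (-30, 40.2), (0, 38.9), (30, 37.4), (55, 36.6), (80, 29.1), (100, 28.4)]
scene 54 [(-100, 28.9), (-80, 29.0), (-55, 39.8), (-30, 40.6), (0, 39.4), (30, 37.8), (55, 36.1), (80, 27.3), (100, 30.2)]
white 864 ((579.6210327148438, 37.65233612060547), (122.61249542236328, 198.33001708984375), 10.555148124694824) st [26.53910256  1.80811075]
side 0 [(-100, 30.2), (-80, 32.4), (-55, 43.7), (-30, 41.8), (0, 40.6), (30, 39.8), (55, 38.7), (80, 30.9), (100, 31.6)]
side 27 [(-100, 31.3), (-80, 30.7), (-55, 42.8), (-30, 42.8), (0, 41.0), (30, 39.7), (55, 37.2), (80, 31.2), (100, 31.1)]
side 54 [(-100, 31.4), (-80, 31.2), (-55, 42.2), (-30, 41.5), (0, 42.1), (30, 39.4), (55, 38.3), (80, 31.0), (100, 30.8)]
white 792 ((580.5105590820312, 40.97367477416992), (105.61325073242188, 141.60411071777344), 12.53530216217041) st [28.08367236  4.88005668]
```

View pics/both4.png

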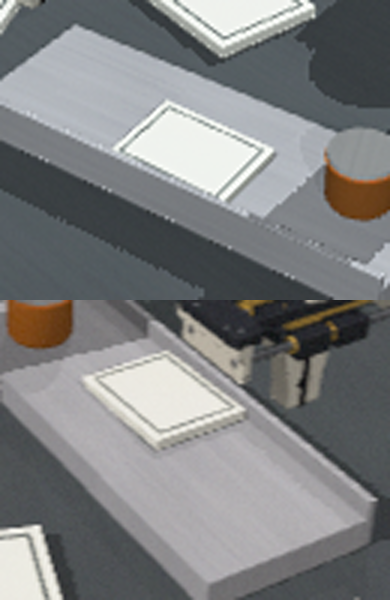

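Both views agree: the board is square, but its trailing (-y) end still rests on the rim (top 12 mm above the deck there, 7 mm at the leading end). I'll go back and push a few mm more.

```bash
python3 -m pendant '[[[-8,40,-20,0,0,0],[-16,80,-40,0,0,0],[-18,90,-70,0,0,0],[-18,90,-109,0,0,0],[-18,90,-109,0,0,0],[-20,100,-109,0,0,0],[-21,105,-109,0,0,0],[-21.6,108,-109,0,0,0],[-22,110,-109,0,0,0],[-22,110,-109,0,0,0]]]' 0.1
for i in 1 2 3; do :; done
python3 -m pendant '[[[-0.2,1,0,0,0,0],[-0.4,2,0,0,0,0],[-0.4,2,0,0,0,0]]]'
python3 -m pendant '[[[-0.2,1,0,0,0,0],[-0.4,2,0,0,0,0],[-0.4,2,0,0,0,0]]]'
python3 -c "
from h import *
o=get_obs();a=np.radians(11.7);R=np.array([[np.cos(a),-np.sin(a)],[np.sin(a),np.cos(a)]]);print((o['tool_pos'][:2]*1000-[554,30.5])@R)"
```

```text
clock: 14.55
tool_pos: [0.5955, -0.0375, 0.0337]
orientation: [180.0, 0.0, -168.0]
force: [-0.5, -0.1, 0.3]
opening: 0.0393
clock: 14.92
tool_pos: [0.5951, -0.0358, 0.0336]
orientation: [-180.0, -0.0, -168.0]
force: [-0.1, -2.8, -0.3]
opening: 0.0394
clock: 15.3
tool_pos: [0.5945, -0.034, 0.0336]
orientation: [-180.0, -0.0, -168.0]
force: [1.1, -5.6, -0.2]
opening: 0.0396
[ 26.60095863 -71.40382985]
```

```bash
python3 -m pendant '[[[-0.2,1,0,0,0,0],[-0.3,1.5,0,0,0,0],[-0.3,1.5,0,0,0,0]]]'
python3 look.py 5 | grep -v '^white'
```

```text
clock: 15.68
tool_pos: [0.594, -0.0337, 0.0336]
orientation: [-179.9, -0.1, -168.0]
force: [1.3, -10.2, 1.1]
opening: 0.0395
tool st [ 26.16432134 -70.93983842]
scene 0 [(-80, 30.5), (-55, 36.6), (-30, 35.0), (0, 35.4), (30, 36.6), (55, 35.7), (80, 28.3), (100, 28.4)]
scene 27 [(-80, 28.5), (-55, 36.4), (-30, 35.9), (0, 36.0), (30, 36.7), (55, 36.4), (80, 30.1), (100, 28.8)]
scene 54 [(-100, 28.7), (-80, 28.2), (-55, 40.5), (-30, 35.5), (0, 36.1), (30, 36.3), (55, 34.9), (80, 29.5), (100, 28.6)]
side 0 [(-100, 31.4), (-80, 43.3), (-55, 26.6), (-30, 37.7), (55, 37.4), (80, 30.6), (100, 31.6)]
side 27 [(-100, 30.8), (-80, 31.3), (-55, 36.3)]
side 54 [(-100, 31.3), (-80, 44.8), (-55, 37.4), (-30, 37.9)]
```

All heights now read 7 mm above the deck, so the board has dropped flat into the well. Next I'll lift, turn the jaws along y and spread them about 76 mm, so that both ends go down together.

```bash
python3 -m pendant '[[[1.6,-8,0,0,0,0],[1.6,-8,40,0,0,0],[-5,20,50,0,0,-10],[-14.6,70.5,50,0,0,-20],[-14.6,70.5,50,0,0,-30],[-14.6,70.5,50,0,0,-40],[-14.6,70.5,50,0,0,-50],[-14.6,70.5,50,0,0,-60],[-14.6,70.5,50,0,0,-70],[-14.6,70.5,50,0,0,-80]]]'
python3 -m pendant '[[[0,0,0,0,0,-10.3],[0,0,-20,0,0,-10.3],[0,0,-35,0,0,-10.3],[0,0,-40,0,0,-10.3],[0,0,-40,0,0,-10.3]]]' -0.73
python3 -m pendant '[[[0,0,-2,0,0,0],[0,0,-4,0,0,0],[0,0,-6,0,0,0],[0,0,-6,0,0,0]]]'
```

```text
clock: 17.02
tool_pos: [0.5799, 0.0388, 0.0835]
orientation: [180.0, -0.0, 111.7]
force: [0.1, -0.9, -0.0]
opening: 0.0395
clock: 17.65
tool_pos: [0.5797, 0.0384, 0.0432]
orientation: [-180.0, 0.0, 101.7]
force: [0.4, -0.3, -0.0]
opening: 0.0754
clock: 18.15
tool_pos: [0.5797, 0.0384, 0.0375]
orientation: [-180.0, 0.0, 101.7]
force: [-0.0, -0.2, 1.2]
opening: 0.0757
```

```bash
python3 -m pendant '[[[0,0,-1,0,0,0],[0,0,-2,0,0,0],[0,0,-3,0,0,0],[0,0,-3,0,0,0]]]'
python3 -m pendant '[[[0,0,-1,0,0,0],[0,0,-2,0,0,0],[0,0,-2,0,0,0]]]'
python3 -m pendant '[[[0,0,-1,0,0,0],[0,0,-2,0,0,0],[0,0,-2,0,0,0]]]'
```

```text
clock: 18.65
tool_pos: [0.5799, 0.0385, 0.0357]
orientation: [180.0, 0.0, 101.7]
force: [-3.1, 0.7, 10.9]
opening: 0.0756
clock: 19.02
tool_pos: [0.58, 0.0385, 0.0338]
orientation: [180.0, 0.0, 101.7]
force: [-4.7, 0.5, 11.2]
opening: 0.0758
clock: 19.4
tool_pos: [0.58, 0.0385, 0.0318]
orientation: [180.0, 0.0, 101.7]
force: [-4.1, 0.7, 11.0]
opening: 0.0757
```

Both ends are sinking steadily at about 11 N.

```bash
python3 -m pendant '[[[0,0,-1,0,0,0],[0,0,-2,0,0,0],[0,0,-2,0,0,0]]]'
python3 -m pendant '[[[0,0,-0.5,0,0,0],[0,0,-1,0,0,0],[0,0,-1,0,0,0]]]'
python3 -m pendant '[[[0,0,-0.5,0,0,0],[0,0,-1,0,0,0],[0,0,-1,0,0,0]]]'
```

```text
clock: 19.77
tool_pos: [0.58, 0.0385, 0.0302]
orientation: [180.0, 0.0, 101.7]
force: [-5.4, 0.3, 15.3]
opening: 0.0759
clock: 20.15
tool_pos: [0.58, 0.0385, 0.0301]
orientation: [179.9, 0.0, 101.7]
force: [-9.1, 0.5, 23.2]
opening: 0.0754
clock: 20.52
tool_pos: [0.5801, 0.0385, 0.0301]
orientation: [179.9, 0.0, 101.7]
force: [-12.6, 0.5, 31.9]
opening: 0.0754
```

Hard stop at z = 30.1 mm with 32 N and the tool level. I'll lift off straight, retreat and check.

```bash
python3 -m pendant '[[[0,0,3,0,0,0],[0,0,8,0,0,0],[0,0,40,0,0,0],[0,0,90,0,0,0],[-40,-10,130,0,0,0],[-90,-100,150,0,0,0],[-110,-150,150,0,0,0],[-110,-200,150,0,0,0],[-110,-200,150,0,0,0],[-110,-200,150,0,0,0]]]'
python3 look.py 6
```

```text
clock: 21.78
tool_pos: [0.4693, -0.1628, 0.1765]
orientation: [-180.0, -0.0, 101.5]
force: [-0.0, -0.0, -1.2]
opening: 0.0755
tool st [-121.37592818 -170.88129783]
scene 0 [(-100, 29.0), (-80, 28.1), (-55, 29.1), (-30, 28.3), (0, 28.7), (30, 28.1), (55, 29.3), (80, 28.8), (100, 28.4)]
scene 27 [(-100, 29.4), (-80, 28.8), (-55, 30.0), (-30, 29.7), (0, 28.5), (30, 27.8), (55, 29.5), (80, 29.1), (100, 28.3)]
scene 54 [(-100, 29.9), (-80, 29.9), (-55, 27.6), (-30, 28.6), (0, 28.8), (30, 29.0), (55, 29.2), (80, 29.2), (100, 29.1)]
white 767 ((585.6340942382812, 39.425140380859375), (108.53243255615234, 188.91262817382812), 12.836271286010742) st [32.78673175  2.32470864]
side 0 [(-100, 30.6), (-80, 31.4), (-55, 29.6), (-30, 31.9), (0, 31.6), (30, 31.2), (55, 29.6), (100, 30.6)]
side 27 [(-100, 31.4), (-80, 31.2), (-55, 31.1), (30, 31.3), (55, 31.1), (80, 30.6)]
side 54 [(-100, 31.9), (-80, 31.6), (-55, 30.5), (-30, 30.9)]
white 410 ((580.139404296875, 37.514892578125), (102.23731231689453, 131.01165771484375), 11.90670394897461) st [27.01883204  1.56840373]
```

View pics/both6.png

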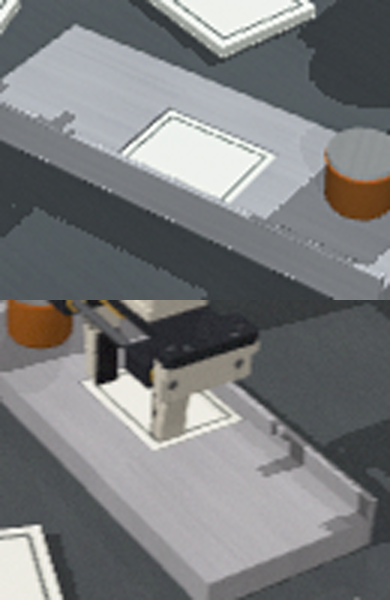

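The board is flush at both ends in both views, within about 1 mm of noise, and square at 11.9° against the station's 11.7°. The jar is where it was and the hand is clear in the air.

```bash
python3 -c "
from plant import *
close_job()"
```

```text
the job is handed in; nothing more can be done
```

The board is home in the well and the job is handed in, at about 22 s on the clock.

**What I did:** I pushed the 100 x 130 mm board square against the fence and slid it along the fence with two spread fingers. The first push stopped a few mm short, with the trailing end still on the rim. The check picture showed this, and a second short push dropped it in. I then pressed both ends down together to the hard stop, reached at tip height z = 30.1 mm and 32 N with the tool level, and lifted clear.

**Last checks:**
- **Flush:** the board's top matches the deck within about 1–1.5 mm depth noise at both ends, in the scene and side views. In the side view the gripper hid part of the board.
- **Square:** the side view gives 11.9° against the station's 11.7°. The scene view's white-area fit gave too large an outline (189 mm), so I did not use its angle or size.
- **Bystanders:** the jar on the deck looks unmoved in the last picture. The bowl and tall jar were outside that crop and I did not measure them again. The bowl last appeared unmoved in the picture taken before the board dropped in, and the arm went near neither.

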